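# Stand the steel pipe tee on the assembly stand, outlet to the red mark

### The job

Stand the grey steel pipe tee upright over the cone of the blue assembly stand, fully down on the plate, turned so that its side outlet points at the red mark, and let go of it. Leave the brass tee where it is.

Things in the scene. Friction and masses are not known exactly. Their poses are not given: they have to be found in the camera images.
- steel_tee: Grey steel pipe tee, loose, 0.3 kg, standing. Vertical tube 92 mm high, 36 mm waist, ends 42 mm across; its top 32 mm, plugged black, is a plain cylinder to pinch round the outside. Lower end open, 32 mm across. One level side outlet, 32 mm across, axis 40 mm up, reaching 48 mm from the tube's axis. Origin: on the tube's axis at its lower end; z up the tube, x out along the outlet.
- steel_tee_outlet (a point): Centre of the mouth of the steel tee's side outlet, 48 mm from the tube's axis along the tee's x and 40 mm above its lower end.
- stand: Blue round stand, fixed: plate 150 mm across, 12 mm thick; steel centring cone in its middle, 26 mm across at the foot, 8 mm at the tip, 22 mm above the plate; a tee's lower end fits over it and rests on the plate. Red mark: radial bar 24 x 10 mm, 2 mm proud, 50 to 74 mm from the middle. Origin: middle of the plate's underside, at table height; z up, x from the middle to the red mark.
- brass_tee: Brass-coloured tee of the same shape and size as the steel one, also loose and standing on the table; not to be used. Same origin and axes as the steel tee.

How it is judged (in metres and radians):
At the end, for the whole second after the job is handed in: The steel tee stands over the stand's cone, its axis within 12 mm of the cone's, its lower end within 5 mm of the plate's top, upright within 7 degrees, its side outlet pointing to the red mark within 15 degrees, released and at rest; the brass tee stands within 20 mm of where it was (horizontal distance between steel_tee and stand below 0.012 m and z of steel_tee in the frame of stand below 0.017 m and angle between steel_tee's own z axis and vertical below 0.12 rad and angle between the x axis of steel_tee and the x axis of stand, either way round below 0.262 rad and x of steel_tee_outlet in the frame of stand above 0.02 m and linear speed of steel_tee below 0.02 m/s and angular speed of steel_tee below 0.1 rad/s); the robot touches nothing.
It fails at once if the brass tee is moved by more than 20 mm or tipped (distance of brass_tee from where it was at the start of the episode above 0.02 m or angle between brass_tee's own z axis and vertical above 0.3 rad).
It also fails if it takes over 35 s, if anything falls off the work surface, if the arm or the gripper's body presses on something with over 40 N, if the wrist force passes 120 N, or if a joint passes its speed limit or range.

### The arm

A 6-joint arm with a two-finger parallel gripper is mounted at the origin on the work surface; the furniture and walls round the work are solid. World frame = base frame: x ahead of the robot, y to its left, z up, the work surface at z = 0. Lengths are in mm, angles in rad, forces in N, time in s.
With the tool pointing down it reaches from about 325 to 900 mm from the base axis. Payload 6.1 kg.
Tool frame: the origin (TCP) lies at the very end of the fingers, on their centre line; the grasp point (between the pads) lies 19 mm behind it; z points along the fingers, y is the line along which they close (so a half turn about z gives the same grasp; the last joint's range is limited). The gripper opens to 85 mm and grips with 20 to 120 N. Pads are 22 mm wide; open, the fingers measure 114 mm over their backs; the gripper's body (76 mm by 85 mm) begins 54 mm behind the grasp point. The pads swing forward as they close: fully open they stand 13 mm farther back than shut.
Start: joints at [1.157, 0.22, 1.526, -0, 1.395, -0.126], TCP at [177.401, 599.287, 231.3] pointing down, gripper open.
Joint ranges: [-2.98, 2.98], [-0.91, 2.08], [0.09, 2.57], [-1.24, 4.39], [0.2, 2.65], [-2.68, 2.68]. Speed limits (rad/s): [2.57, 2.57, 3.01, 3.14, 3.14, 3.14].

### API

Orientations are given as a unit quaternion [x, y, z, w].
In Python, from station import arm gives the robot as it stands. The module is installed in compiled form; this text tells all that it offers. Calls block until the motion is done:
- arm.move_pose(position, orientation): joint-space move of the TCP to a pose.
- arm.servo_line(position, rot=None, vel=150, contact_N=None): straight line of the TCP; rot=None keeps the orientation; vel is the mean speed in mm/s. With contact_N (N) it stops when the force on the tool has changed by that much, and returns True; else False.
- arm.move_joints(angles): joint-space move.
- arm.gripper_to(opening, strength=None): opening from 0.0 (shut) to 1.0 (fully open); strength is the grip in N (None keeps the last); returns when the fingers have stopped.
- arm.wait(seconds).
- arm.solve_ik(position, orientation): joint angles nearest the present ones, or None.
- arm.state(): the state.
- arm.grab_frame(name): name is "side" or "top" or "wrist"; returns (picture, depth): 400x640x3 uint8, red, green, blue; 400x640 float32, mm along the optical axis (not along the pixel's ray), 0 where there is no reading.
- arm.camera_params(name): a dict with "intrinsics" (3x3 intrinsics, pixels), "k1" (the pictures are not rectified: a ray, as slopes to the right and down, at radius r is drawn at 1 + k1 r^2 times it, then the intrinsics apply), "position" and "rotation" of the camera in the world. Camera axes: x right, y up, looking along -z (the intrinsics and any distortion apply to the point x, -y, -z); pixel columns grow to the right and rows downward; lengths in mm; the calibration is good to about 2 mm. A picture is of the moment at which its call begins: read the wrist's pose just before it. camera_params takes no time and is no camera call; for the wrist camera it gives the pose at the moment of the call.
A pose or a line that the arm cannot do raises arm.Unreachable and nothing moves.
- arm.sign_off(): hands the job in; it is judged then, once.
The state is a dict: "time": time; "joint_positions": joint angles; "dq": joint speeds; "joint_efforts": joint torques, N m; "tool_pos": TCP position; "orientation": TCP orientation; "force": force on the tool from outside, world axes, zero at the start; "moment": the same for the moment, N m; "width": opening from 0.0 (shut) to 1.0 (fully open); "grip_force": force on a finger pad.
Only numpy, scipy, OpenCV 4.12 (cv2) and the standard library are available. Lean on these libraries where they do the work, as an engineer would, in place of code of your own. Each camera call takes 0.05 s, during which the arm holds its last target. There are 200 camera calls.

## Working session

There is one attempt and no reset: what is moved stays moved. The work goes in short steps, each a Python script; the robot and the scene stay as the last script left them, time stands still between calls to the robot, and variables do not carry over. Pictures are saved under pics/ and viewed, at most 10 in all, crops included, and the job is handed in when it is done.

```bash
mkdir -p pics
cat > h.py <<'E'
import numpy as np, cv2
from station import arm
def grab(name, fn=None):
    p=arm.camera_params(name); im,d=arm.grab_frame(name)
    if fn: cv2.imwrite('pics/'+fn,im[:,:,::-1])
    return im,d,p
def ray(p,uv):
    K=np.array(p["intrinsics"],float);uv=np.atleast_2d(np.array(uv,float))
    n=cv2.undistortPoints(uv.reshape(-1,1,2),K,np.array([p["k1"],0,0,0,0.])).reshape(-1,2)
    d=np.c_[n[:,0],-n[:,1],-np.ones(len(n))]
    return np.array(p["position"],float), d@np.array(p["rotation"],float).T
def plane(p,uv,z):
    o,d=ray(p,uv); return o+d*((z-o[2])/d[:,2])[:,None]
def cloud(p,dep,mask):
    v,u=np.nonzero(mask&(dep>0)); o,d=ray(p,np.c_[u,v]); return o+d*dep[v,u][:,None]
E
python3 - <<'E'
from h import *
for n in("top","side"):
    im,d,p=grab(n,n+"1.png"); print(n,np.round(p["position"]),np.round(p["rotation"],2).tolist(),p["k1"],np.shape(p["rotation"]))
print(arm.state()["time"])
E
```

```text
top [420. 198. 912.] [0.03, -0.03, -0.7, 0.71] -0.047705038004474946 (4,)
side [354. 986. 434.] [-0.05, 0.53, 0.84, -0.09] -0.09484725418307595 (4,)
0.1
```

View pics/top1.png

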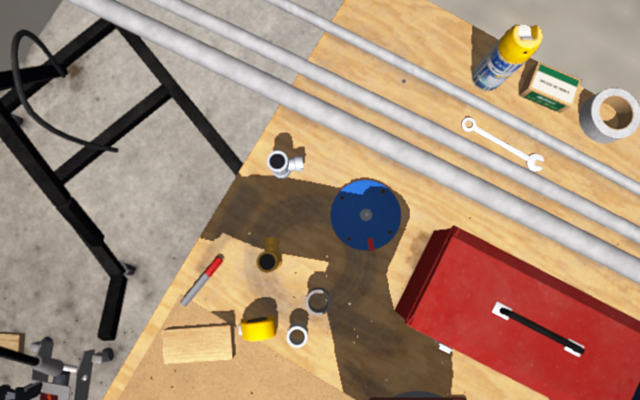

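View pics/side1.png

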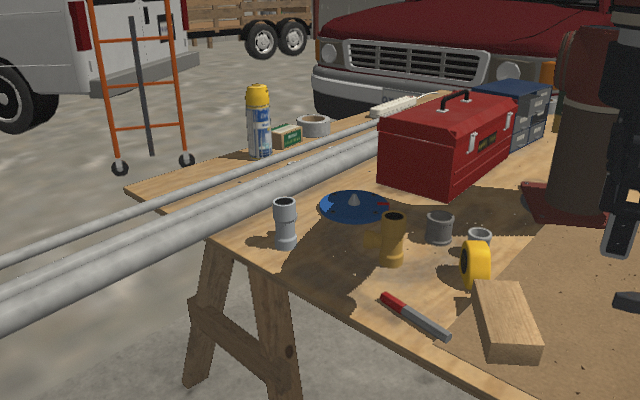

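The top view shows the steel tee's black plug at (278,160) with its outlet to the right, at about (300,163). The brass tee is at (268,260). The stand's centre is at (366,214), with the red mark at (371,244). Rods run above and to the right of the steel tee. Next I'll measure these.

```bash
sed -i 's/np.array(p\["rotation"\],float).T/R.from_quat(p["rotation"]).as_matrix().T/; 1a from scipy.spatial.transform import Rotation as R' h.py
python3 - <<'E'
from h import *
im,d,p=grab("top")
def box(m,u0,u1,v0,v1):
    o=np.zeros_like(m);o[v0:v1,u0:u1]=m[v0:v1,u0:u1];return o
hsv=cv2.cvtColor(im,cv2.COLOR_RGB2HSV);H,S,V=hsv[...,0],hsv[...,1],hsv[...,2]
blue=box((H>95)&(H<130)&(S>120),315,415,165,265)
c=max(cv2.findContours(blue.astype(np.uint8),0,1)[0],key=cv2.contourArea)
w=plane(p,cv2.convexHull(c)[:,0],12); (x,y),r=cv2.minEnclosingCircle(w[:,:2].astype(np.float32)); print("stand",x,y,r)
red=box(((H<8)|(H>172))&(S>120),360,382,232,256); v,u=np.nonzero(red); q=plane(p,np.c_[u,v],14).mean(0); print("red",q,len(u),"rad",np.hypot(q[0]-x,q[1]-y),"yaw",np.degrees(np.arctan2(q[1]-y,q[0]-x)))
for nm,b in(("steel",(264,292,148,175)),("brass",(255,282,248,275))):
    m=box(V<70,*b); n,l,s,cc=cv2.connectedComponentsWithStats(m.astype(np.uint8)); 
    for i in range(1,n):
        if s[i,4]>20: print(nm,cc[i],s[i],plane(p,cc[i],92)[0])
C=cloud(p,d,box(np.ones_like(blue),255,315,140,185)); 
C=C[(C[:,2]>25)]; print("steel pts",len(C),np.median(C[C[:,2]>85],0)); L=C[(C[:,2]>45)&(C[:,2]<62)]; print(L.mean(0),len(L))
# obstacles height
for u,v in((160,60),(300,110),(350,130),(400,155),(300,60),(300,15),(450,100),(480,250),(430,340)):
    o,dr=ray(p,(u,v)); print(u,v,np.round(o+dr[0]*d[v,u]))
cv2.imwrite('pics/crop1.png',cv2.resize(im[130:270,240:420,::-1],None,fx=4,fy=4,interpolation=cv2.INTER_CUBIC))
E
```

```text
stand 481.4134826660156 109.01386260986328 74.13421630859375
red [418.03970669  98.69540022  14.        ] 50 rad 64.20830279399502 yaw -170.75230086342074
steel [276.81879195 160.91275168] [270 155  14  13 149] [579.32447453 289.02586889  92.        ]
brass [266.60679612 261.39805825] [259 254  16  16 206] [384.79519887 305.63617163  92.        ]
steel pts 623 [579.74689705 289.04341679  89.72571124]
[583.08804574 255.67775271  51.30535156] 181
160 60 [1186.  892. -805.]
300 110 [700. 248.  34.]
350 130 [655. 143.  43.]
400 155 [602.  40.  44.]
300 60 [811. 250.  31.]
300 15 [921. 252.  19.]
450 100 [736. -80.  -2.]
480 250 [410. -76. 166.]
430 340 [219. -28.  -2.]
```

View pics/crop1.png

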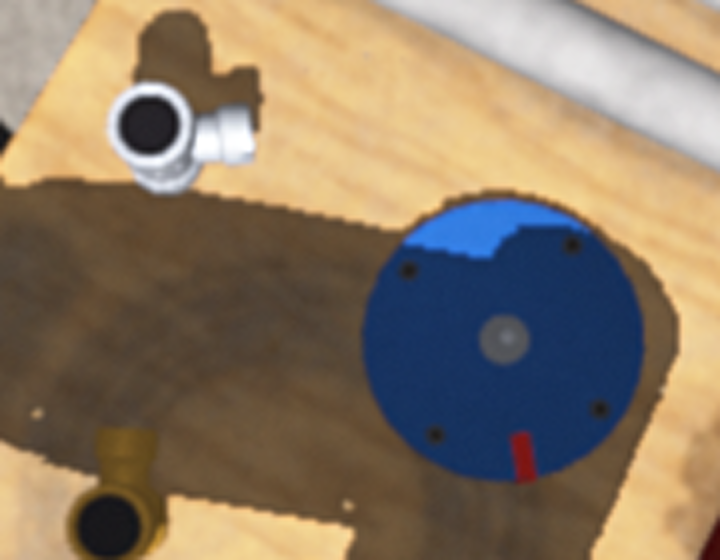

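Every measurement agrees with the given sizes: plate radius 74 mm, mark radius 64 mm, plug height 90 mm. The crop shows the steel outlet pointing roughly to world -y (yaw about -84°) and the mark at yaw about -171°. I'll move above the tee and take a close look.

```bash
cat >> h.py <<'E'
def down(b):
    b=np.radians(b); y=np.array([np.cos(b),np.sin(b),0]); z=np.array([0,0,-1.]); x=np.cross(y,z)
    return R.from_matrix(np.c_[x,y,z]).as_quat()
E
python3 - <<'E'
from h import *
# outlet yaw -84 -> target -171 : change -87
for b in (6,-174):
    for pos,bb in(((579,289,200),b),((579,289,62),b),((481,109,180),b-87),((481,109,75),b-87)):
        q=arm.solve_ik(pos,down(bb)); print(b,pos,None if q is None else np.round(q,2))
print(arm.state()["orientation"],R.from_quat(arm.state()["orientation"]).as_matrix()[:,1])
E
```

```text
6 (579, 289, 200) [ 0.34  0.29  1.5  -0.    1.35  0.24]
6 (579, 289, 62) [ 0.34  0.44  1.59 -0.    1.11  0.24]
6 (481, 109, 180) [ 0.06 -0.05  1.92 -0.    1.28  1.48]
6 (481, 109, 75) [ 0.06  0.08  2.   -0.    1.06  1.48]
-174 (579, 289, 200) None
-174 (579, 289, 62) None
-174 (481, 109, 180) [ 0.06 -0.05  1.92 -0.    1.28 -1.67]
-174 (481, 109, 75) [ 0.06  0.08  2.   -0.    1.06 -1.67]
[ 1.43392656e-01  9.89665580e-01 -7.39749995e-04 -1.97657853e-04] [ 0.28382126  0.958876   -0.0015209 ]
```

Run:
```python
from h import *
arm.move_pose([579,289,230],down(6))
im,d,p=grab("wrist","w1.png"); print(arm.state()["time"],p["position"])
np.savez("w1.npz",im=im,d=d,pos=p["position"],rotation=p["rotation"],K=p["intrinsics"],k1=p["k1"])
C=cloud(p,d,np.ones(d.shape,bool)); 
N=C[(np.hypot(C[:,0]-579,C[:,1]-285)<90)&(C[:,2]<100)]
T=N[N[:,2]>85]; print("top",len(T),T.min(0),T.max(0),T.mean(0))
A=T[:,:2].mean(0)
O=N[(N[:,2]>35)&(N[:,2]<62)]; O=O[np.hypot(*(O[:,:2]-A).T)>28]; m=O.mean(0);print("out",len(O),m,np.degrees(np.arctan2(m[1]-A[1],m[0]-A[0])),O[:,2].max(),np.hypot(*(O[:,:2]-A).T).max())
```

```text
2.0417 [571.56280122 360.88296504 372.73075199]
top 1799 [561.42134833 269.39307995  85.08074266] [602.58712767 310.77092368  93.86567805] [581.98441232 290.78282866  90.78747338]
out 471 [586.75119848 250.7547454   52.33430894] -83.20885451494799 57.92835147594013 50.459372339355994
```

View pics/w1.png

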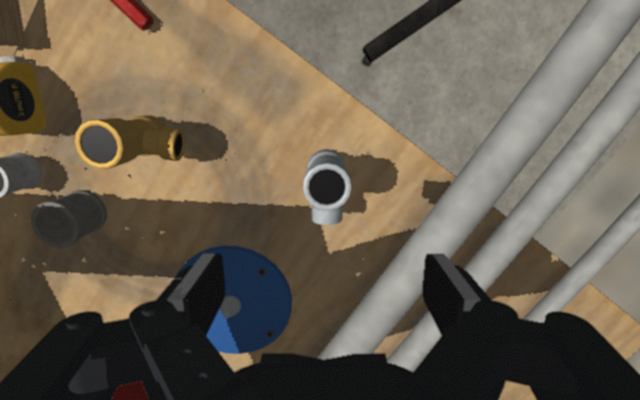

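The wrist view shows the steel tee centred at (327,186) with its outlet toward the bottom of the picture, and nothing in the way of the fingers. The depth points put its axis at (582,290) and its yaw at -83.2°. Now I'll grasp it, lift it and check.

```bash
python3 - <<'E'
from h import *
q=down(6.8)
arm.servo_line([582,290,150],q,vel=100)
hit=arm.servo_line([582,290,63],vel=80,contact_N=8); print("hit",hit,arm.state()["tool_pos"])
if not hit:
    arm.gripper_to(0.0,60); s=arm.state(); print(s["width"],s["grip_force"],s["force"],s["time"])
    if s["width"]>0.2:
        arm.servo_line([582,290,170],vel=100); s=arm.state();print(s["width"],s["grip_force"],s["force"],s["time"])
        arm.move_pose([481.4,109,170],down(6.8-87.5)); s=arm.state();print(s["width"],s["grip_force"],s["tool_pos"],s["time"])
        for n in("wrist","side"): grab(n,n+"2.png")
        im,d,p=grab("top","top2.png")
E
python3 -c "
import cv2,numpy as np
a=cv2.imread('pics/wrist2.png');b=cv2.imread('pics/side2.png')[120:320,250:570];c=cv2.imread('pics/top2.png')[130:330,240:560]
cv2.imwrite('pics/m2.png',np.vstack([cv2.resize(a,(640,400))[120:],np.hstack([b,c])]))"
```

```text
hit False [582.58363881 290.21703085  63.81847475]
0.47123467811582553 60.56579768657684 [-2.43887248 -0.46854451  3.2023415 ] 4.7083
0.4732700154276979 60.840686559677124 [-0.05136259 -0.08743302 -3.40897606] 5.925
0.4766909016669914 60.79686999320984 [481.75687648 109.25841371 170.10326026] 7.0667
```

View pics/m2.png

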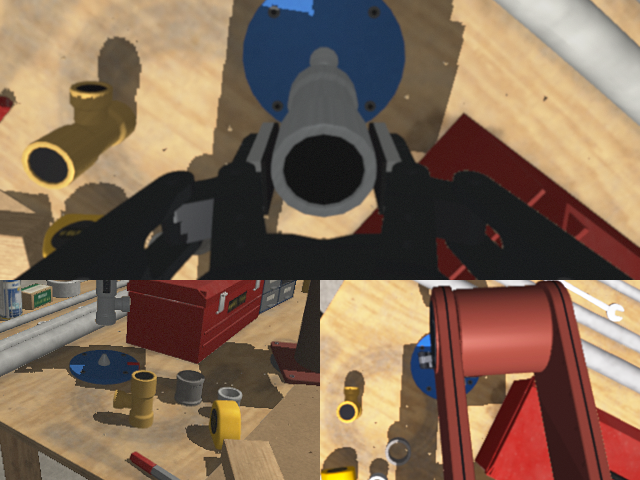

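The tee is held upright with its outlet toward the robot, which is the red-mark side. In the side crop its bottom sits above the cone at about (103,358). Before lowering, I'll check the tilt and the offset from the stand numerically.

Run:
```python
from h import *
im,d,p=grab("side"); C=cloud(p,d,np.ones(d.shape,bool))
zb=arm.state()["tool_pos"][2]-63.8
N=C[(np.hypot(C[:,0]-481.8,C[:,1]-109.3)<75)&(C[:,2]>zb-15)&(C[:,2]<zb+62)]
Nb=N[np.hypot(N[:,0]-481.8,N[:,1]-109.3)<23]
print("zbottom exp",zb,"min",np.percentile(N[:,2],[0,1,2]))
for a,b in((0,8),(14,22),(22,32),(60,62)):
    s=N[(N[:,2]>zb+a)&(N[:,2]<zb+b)]; print(a,b,len(s),s.min(0)[:2].round(1),s.max(0)[:2].round(1))
o=N[np.hypot(N[:,0]-481.8,N[:,1]-109.3)>30]; print("outlet",len(o),o.min(0),o.max(0),o.mean(0))
cone=C[(np.hypot(C[:,0]-481.8,C[:,1]-109.3)<14)&(C[:,2]>16)&(C[:,2]<40)]; print("cone",len(cone),cone.min(0),cone.max(0),cone.mean(0))
im,d,p=grab("wrist"); hsv=cv2.cvtColor(im,cv2.COLOR_RGB2HSV)
m=((hsv[...,0]>95)&(hsv[...,0]<130)&(hsv[...,1]>120)).astype(np.uint8)
c=max(cv2.findContours(m,0,1)[0],key=cv2.contourArea); w=plane(p,cv2.convexHull(c)[:,0],12)
(x,y),r=cv2.minEnclosingCircle(w[:,:2].astype(np.float32)); print("stand wrist",x,y,r)
C=cloud(p,d,np.ones(d.shape,bool)); T=C[(abs(C[:,2]-zb-92)<6)&(np.hypot(C[:,0]-482,C[:,1]-109)<26)]; print("tee top",T.min(0),T.max(0))
```

```text
zbottom exp 106.19408435428768 min [106.03889555 107.77978483 108.54309152]
0 8 74 [459.2 110.5] [500.7 133.2]
14 22 81 [459.5 111.3] [498.9 133.2]
22 32 111 [431.7 108.6] [497.1 132.1]
60 62 19 [460.9 117. ] [498.6 131.4]
outlet 169 [430.28021521 102.34874731 132.79379596] [452.17145044 122.73658974 163.02561478] [441.12613712 114.88130059 150.0901146 ]
cone 83 [469.19075697 107.89546314  16.01494721] [492.75529915 121.85816397  34.04368025] [480.60220151 115.58099778  23.55262864]
stand wrist 483.7326354980469 109.95755767822266 73.59415435791016
tee top [461.58205512  87.55095025 192.20895631] [503.17105201 134.0341782  204.17427665]
```

Run:
```python
from h import *
s=arm.state(); x,y,_=np.array(s["tool_pos"])+[1,-1,0]
arm.servo_line([x,y,105],vel=80)
hit=arm.servo_line([x,y,74],vel=30,contact_N=12); s=arm.state(); print(hit,s["tool_pos"],s["force"],s["moment"],s["time"])
grab("side","side3.png")
im=cv2.imread('pics/side3.png')[160:280,290:450]; cv2.imwrite('pics/s3.png',cv2.resize(im,None,fx=4,fy=4))
```

```text
True [482.43846071 108.4951857   75.62188755] [-1.26622172 -0.38862618  4.8801972 ] [-0.07527344  0.19286406 -0.02537723] 9.2083
```

View pics/s3.png

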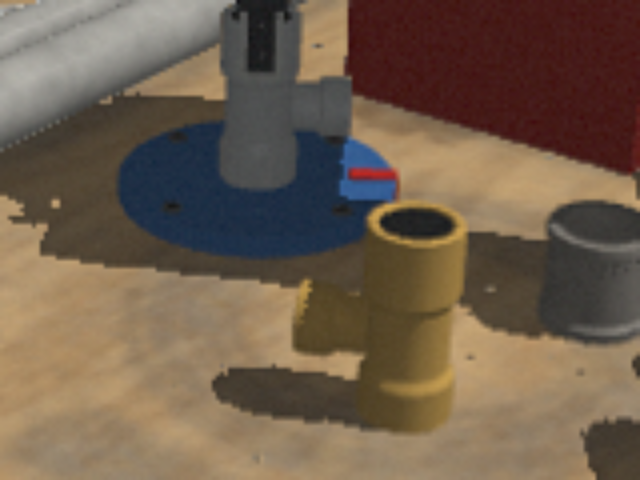

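The tee is down on the plate (TCP at 75.6 mm against an expected 75.8), with its outlet over the red mark at about (370,175) in the crop. I'll release, retreat and check.

Run:
```python
from h import *
arm.gripper_to(1.0); x,y,z=arm.state()["tool_pos"]
arm.servo_line([x,y,240],vel=100); arm.wait(0.3)
im,d,p=grab("wrist","w4.png"); grab("side","side4.png")
C=cloud(p,d,np.ones(d.shape,bool)); r=np.hypot(C[:,0]-482,C[:,1]-109)
T=C[(C[:,2]>97)&(C[:,2]<112)&(r<30)]; A=(T.min(0)+T.max(0))/2; print("top",T.min(0),T.max(0),np.median(T[:,2]),A)
O=C[(C[:,2]>45)&(C[:,2]<74)&(np.hypot(C[:,0]-A[0],C[:,1]-A[1])>28)&(r<60)]; m=O.mean(0); print("outlet",len(O),m,np.degrees(np.arctan2(m[1]-A[1],m[0]-A[0])))
hsv=cv2.cvtColor(im,cv2.COLOR_RGB2HSV)
k=((hsv[...,0]>95)&(hsv[...,0]<130)&(hsv[...,1]>120)).astype(np.uint8)
c=max(cv2.findContours(k,0,1)[0],key=cv2.contourArea); w=plane(p,cv2.convexHull(c)[:,0],12)
print("stand",cv2.minEnclosingCircle(w[:,:2].astype(np.float32)),arm.state()["time"])
a=cv2.imread('pics/w4.png'); b=cv2.imread('pics/side4.png')[120:320,250:570]
cv2.imwrite('pics/m4.png',np.vstack([a,cv2.copyMakeBorder(b,0,0,0,320,0)]))
```

```text
top [462.43407329  88.91497727  97.23517155] [503.34492875 129.8814725  106.44623771] 102.75053883953711 [482.88950102 109.39822489 101.84070463]
outlet 478 [443.61831921 102.80126115  64.46608038] -170.46420823550505
stand ((483.2632751464844, 110.2226333618164), 73.75234985351562) 11.9833
```

View pics/m4.png

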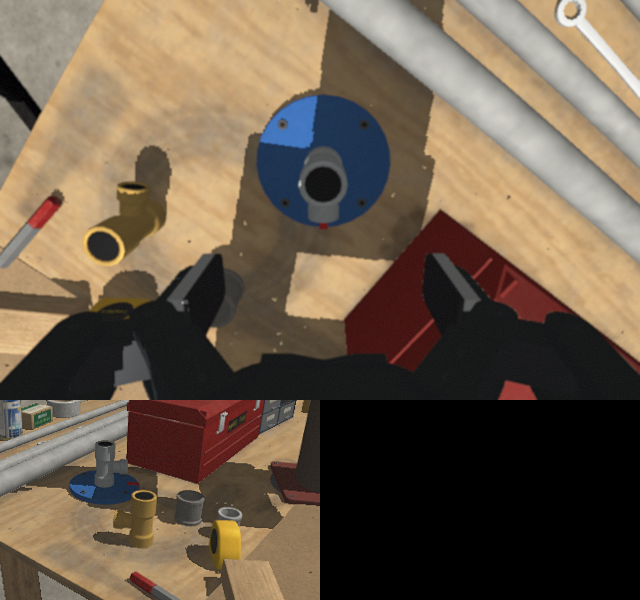

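The tee stands centred on the stand at (322,183), within about 1 mm. Its outlet covers the red mark, whose tip shows at (323,226), and points along yaw -170.5° against -170.8° for the mark. The brass tee is where it was.

```bash
python3 -c "
from station import arm
print(arm.sign_off())"
```

```text
the job is handed in; nothing more can be done
None
```

The steel tee is standing over the cone and down on the plate, with its outlet within about 1° of the red mark; it is released, the brass tee was not touched, and the job is handed in at about 12 s (no verdict was returned).

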